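# Load a pine strip under the sprung hold-down of a stop jig

### The job

Load the pine strip lengthwise into the jig: slide it along the raised bed, between the wooden cheeks and under the sprung blue hold-down, until it is fully home against the end stop with the brass ejector pin pushed in. Ease it gently up to the stop by feel, without ramming it, then let go so that the hold-down alone keeps it there, and leave the other things on the bench where they are.

Things in the scene. Friction and masses are not known exactly. Their poses are not given: they have to be found in the camera images.
- strip: loose pine strip 35 (its x) x 120 (its y, long axis) x 12 (z) mm, 70 g, lying flat on the bench; origin at the centre of its underside; its two ends are alike
- jig: fixed plywood jig 300 (x) x 100 (y) mm, board 14 mm thick; origin at the centre of its underside on the bench, z up; its x axis is the loading direction (towards the end stop). It carries bed, cheeks, hold-down and end stop, all on its centre line y = 0, none higher than 75 mm
- bed (a point): middle of the near end of the aluminium bed, on its top face: a straight rail 24 mm wide along jig x, from jig x = -110 to +90 mm, top 30 mm above the bench. The strip overhangs it 5 mm each side, so fingers can straddle it; nothing stands beside the rail for jig x < 0
- mouth (a point): point on the bed top at jig x = 20 mm, where two wooden cheeks begin: 39 mm apart, 9 mm above the bed, to jig x = 62 mm. A flared mouth, about 47 mm wide at jig x = 3 mm, leads into them
- hold_down: sprung blue arm with a steel shoe; origin on its hinge pin at jig x = 106 mm, 26 mm above the bed; it reaches towards jig -x. At rest the shoe hangs 6 mm above the bed. The nose of a strip pushed along the bed meets the upturned lip before the shoe and lifts the arm
- shoe (a point): point on the bed top under the shoe, jig x = 41 mm. The shoe's lead-in lip spans jig x = 17 to 41 mm and rises to about 15 mm above the bed. Pushing a nose in past lip and shoe takes roughly 5 to 15 N; then the shoe bears on the 12 mm strip with about 6 to 7 N, enough to hold it against the ejector; sliding then takes 5 N, more if one bears down on it
- end_stop: base of the adjustable end stop, fixed at jig x = 130 mm. The rigid stop block it carries is clamped at a setting NOT given: its face (9 mm high, 28 wide, towards jig -x) lies somewhere between jig x = 56 and 78 mm and is found by feel; the strip is home when its nose meets that face. More than 20 N on it is ramming
- ejector (a joint): brass sprung pin of 7 mm diameter in the middle of the stop face: 0 = standing 6 mm proud of the face, 0.006 m = pushed flush (strip home). Its spring pushes back with 0.5 N at first and 2 N when flush
- solder_reel: small reel of wire, 54 mm diameter, 41 high, bystander; origin under its middle
- sanding_block: cork-coloured sanding block 61 x 101 x 33 mm, bystander; origin under its middle
- tape_measure: yellow tape measure 36 x 72 x 65 mm, bystander; origin under its middle
Mind the look-alikes: they are no part of the job. Of the things that look like the strip, the smaller one is meant.

How it is judged:
By the outcome, as a careful person would: the job done as asked, in the order asked, and still so for the second after the job is handed in, with the robot touching nothing.
It also fails if it takes over 58 s, if anything falls off the work surface, if the arm or the gripper's body presses on something with over 40 N, if the wrist force passes 120 N, or if a joint passes its speed limit or range.

### The arm

A 7-joint arm with a two-finger parallel gripper is mounted at the origin on a cart in front of the work surface, level with it; the furniture and walls round the work are solid. World frame = base frame: x ahead of the robot, y to its left, z up, the work surface at z = 0. Lengths are in m, angles in rad, forces in N, time in s.
With the tool pointing down it reaches from about 0.425 to 0.875 m from the base axis. Payload 4.7 kg.
Tool frame: the origin (TCP) lies on the centre line of the jaws, within the pads' length; the fingertips stand 19 mm ahead of it and the grasp point (between the pads) is the TCP; x points along the fingers, z is the direction in which the jaws open and shut, and the axes are right-handed (so a half turn about x gives the same grasp; the last joint's range is limited). The gripper opens to 87 mm and grips with 3 to 60 N. Pads are 19 mm wide; open, the fingers measure 117 mm over their backs; the gripper's body (75 mm by 190 mm) begins 51 mm behind the grasp point.
Start: joints at [1.33, 0.321, -0.07, 1.45, 0.023, 1.371, -0.057], TCP at [0.164, -0.629, 0.242] pointing down, gripper open.
Joint ranges: [-2.86, 2.86], [-0.3, 2.09], [-1.38, 1.24], [0.06, 2.45], [-1.56, 4.7], [0.09, 2.05], [-2.69, 2.69]. Speed limits (rad/s): [2.57, 2.57, 3.14, 3.14, 3.14, 3.14, 3.14].

### API

Orientations are given as a rotation vector (axis times angle).
In Python, from bench import get_state, get_image, camera_info, close_job gives the robot as it stands.
- The arm moves only by the tool jog_arm, never from a script. Its argument "targets" is a list of rows, each a list of 7 numbers: the turn, a rotation vector about the tool's x, y, z in degrees, then the shift along the tool's x, y, z in cm, then the finger opening in cm, from 0 to 8.7. In form: [[wx, wy, wz, tx, ty, tz, jaw], ...]. A call has 1 to 10 rows; each row shifts and turns the commanded pose from where the row before left it, along the tool's axes as they then stand; what a row does not reach is not made up. A row lasts 1/8 s, in which the tool goes at most 62.5 mm and 10.7 degrees, less where a joint would pass 70% of its speed; a pose out of reach is approached as far as the arm can. A call is refused whole if a number of a shift passes 6.25 or a number of a turn 10.7, either way. A call with a gripper value outside its range is refused whole. The fingers move at their own pace and stop on an object; "squeeze" is the grip in N (left out, the last holds). Time passes only in rows, so rows that do not move let the fingers close. It gives the time, the measured TCP pose, the force and the opening at its end, in the units of the state.
- get_state(): the state, without advancing time (a new reading comes with each control period).
- get_image(name): name is "side" or "top"; returns (picture, depth): 384x512x3 uint8, red, green, blue; 384x512 float32, m along the optical axis (not along the pixel's ray), 0 where there is no reading.
- camera_info(name): a dict with "intrinsics" (3x3 intrinsics, pixels), "k1" (the pictures are not rectified: a ray, as slopes to the right and down, at radius r is drawn at 1 + k1 r^2 times it, then the intrinsics apply), "world_from_camera" (4x4, takes a point from camera to world coordinates). Camera axes: x right, y up, looking along -z (the intrinsics and any distortion apply to the point x, -y, -z); pixel columns grow to the right and rows downward; lengths in m; the calibration is good to about 2 mm. A picture is of the moment at which its call begins. camera_info takes no time and is no camera call.
- close_job(): hands the job in, once; it reports no verdict.
The state is a dict: "time": time; "joint_positions": joint angles; "qd": joint speeds; "joint_torque": joint torques, N m; "position": TCP position; "tool_rot": TCP orientation; "ft_force": force on the tool from outside, world axes, zero at the start; "torque": the same for the moment, N m; "grip_width": opening from 0.0 (shut) to 1.0 (fully open).
Only numpy, scipy, OpenCV 4.12 (cv2) and the standard library are available. Lean on these libraries where they do the work, as an engineer would, in place of code of your own. Each camera call takes 0.05 s, during which the arm holds its last target.

## Working session

There is one attempt and no reset: what is moved stays moved. The work goes in short steps, Python scripts to look and compute and a tool call to move; the robot and the scene stay as the last step left them, time stands still between calls to the robot, and variables do not carry over. Pictures are saved under pics/ and viewed, and the job is handed in when it is done.

Besides the shell and the picture viewer there is one more tool, called after "Emit:" as name(argument=value, ...) on one line, values as JSON. jog_arm: Moves the arm, as the interface text tells. Its arguments: {"type":"object","properties":{"targets":{"type":"array"},"squeeze":{"type":"number"}},"required":["targets"]}

```bash
mkdir -p pics; ls
python3 - <<'E'
from bench import *
import cv2,numpy as np
print(get_state())
for n in("side","top"):
    c=camera_info(n);print(n,c)
    im,d=get_image(n);np.savez(f"pics/{n}0.npz",im=im,d=d)
    cv2.imwrite(f"pics/{n}0.png",im[:,:,::-1])
E
```

```text
pics
{'time': 0.0, 'joint_positions': array([ 1.33010195,  0.32181829, -0.07007443,  1.45172531,  0.02259823,
        1.37079432, -0.05687214]), 'qd': array([ 0.00076128, -0.00020274,  0.0019697 ,  0.0009041 , -0.00193054,
       -0.00215903,  0.00049261]), 'joint_torque': array([ 1.04120318e-03, -4.91292572e+01, -4.03748788e-01, -3.12524307e+01,
       -6.40340103e-02,  4.37241001e-02,  1.74054326e-04]), 'position': array([ 0.16364116, -0.62850587,  0.24043921]), 'tool_rot': array([ 1.02061226,  1.32069285, -1.01875323]), 'ft_force': array([0.43980455, 0.03367614, 0.19488268]), 'torque': array([-0.02905069, -0.00795297, -0.04691383]), 'grip_width': 0.9982503330101865}
side {'intrinsics': array([[412.19524694,   0.        , 259.13638811],
       [  0.        , 412.19524694, 185.93359748],
       [  0.        ,   0.        ,   1.        ]]), 'k1': -0.13739970565832785, 'world_from_camera': array([[-0.95647193,  0.17905945, -0.23043254,  0.23707419],
       [-0.29168834, -0.56250098,  0.77363464,  1.25273162],
       [ 0.00890806,  0.80717431,  0.59024595,  0.82590278],
       [ 0.        ,  0.        ,  0.        ,  1.        ]])}
top {'intrinsics': array([[478.29757405,   0.        , 255.97937801],
       [  0.        , 478.29757405, 192.63090403],
       [  0.        ,   0.        ,   1.        ]]), 'k1': -0.0086189502004521, 'world_from_camera': array([[ 1.70852652e-01,  7.63390185e-01, -6.22932417e-01,
        -3.91280457e-01],
       [-9.85296512e-01,  1.32122020e-01, -1.08326148e-01,
         7.78457215e-02],
       [-3.92028508e-04,  6.32280947e-01,  7.74739085e-01,
         1.25592565e+00],
       [ 0.00000000e+00,  0.00000000e+00,  0.00000000e+00,
         1.00000000e+00]])}
```

View pics/side0.png

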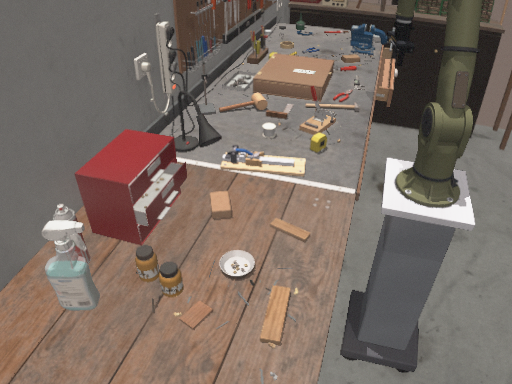

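View pics/top0.png

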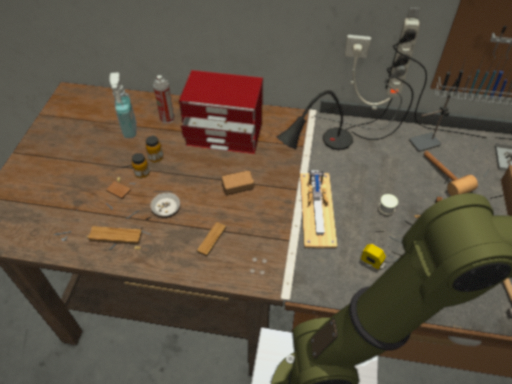

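```bash
cat > h.py <<'E'
import numpy as np,cv2
from bench import camera_info
CI={n:camera_info(n) for n in("side","top")}
def ray(n,u,v):
    c=CI[n];K=c["intrinsics"]
    p=cv2.undistortPoints(np.array([[[u,v]]],float),K,np.array([c["k1"],0,0,0,0.]))[0,0]
    T=c["world_from_camera"];return T[:3,3],T[:3,:3]@np.array([p[0],-p[1],-1.])
def onz(n,u,v,z):
    o,d=ray(n,u,v);return o+d*(z-o[2])/d[2]
def proj(n,P):
    c=CI[n];K=c["intrinsics"];T=c["world_from_camera"]
    q=T[:3,:3].T@(np.asarray(P)-T[:3,3]);x,y=q[0]/-q[2],-q[1]/-q[2]
    r=x*x+y*y;f=1+c["k1"]*r;return np.array([K[0,0]*x*f+K[0,2],K[1,1]*y*f+K[1,2]])
E
python3 - <<'E'
import numpy as np,cv2
from h import *
s=np.load("pics/side0.npz")["im"];t=np.load("pics/top0.npz")["im"]
def crop(im,a,b,c,d,k,n): cv2.imwrite(n,cv2.resize(im[b:d,a:c,::-1],None,fx=k,fy=k,interpolation=cv2.INTER_CUBIC))
crop(t,285,155,355,260,5,"pics/t_jig.png")
crop(s,205,135,325,185,6,"pics/s_jig.png")
a=cv2.resize(t[215:265,185:240,::-1],None,fx=7,fy=7,interpolation=cv2.INTER_CUBIC)
b=cv2.resize(s[210:250,262:317,::-1],None,fx=7,fy=7,interpolation=cv2.INTER_CUBIC)
cv2.imwrite("pics/strip.png",np.vstack([a,b])[:600])
for n,u,v in [("top",211,238),("top",115,235),("side",290,230),("side",276,314),("top",118,188),("side",196,314)]:print(n,u,v,onz(n,u,v,.012))
E
```

```text
top 211 238 [0.4051905  0.35871159 0.012     ]
top 115 235 [0.36472755 0.65777377 0.012     ]
side 290 230 [0.40496439 0.36758785 0.012     ]
side 276 314 [0.36659037 0.66605112 0.012     ]
top 118 188 [0.54915979 0.71567042 0.012     ]
side 196 314 [0.54742232 0.72371426 0.012     ]
```

View pics/t_jig.png

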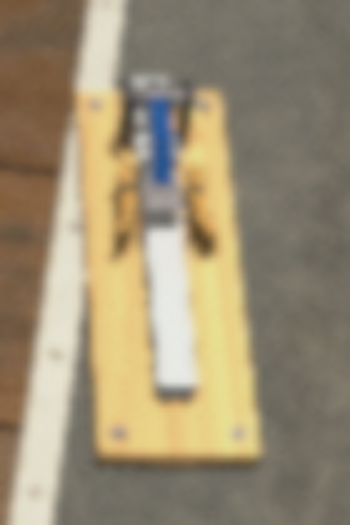

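View pics/s_jig.png

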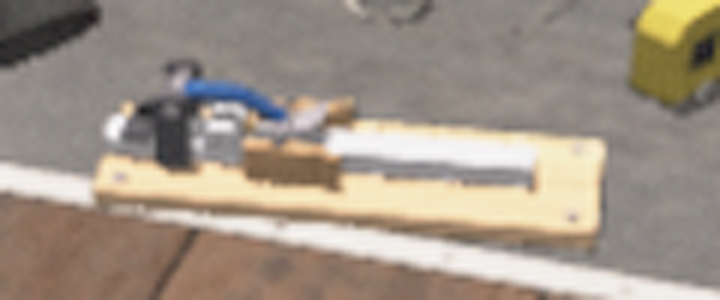

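View pics/strip.png

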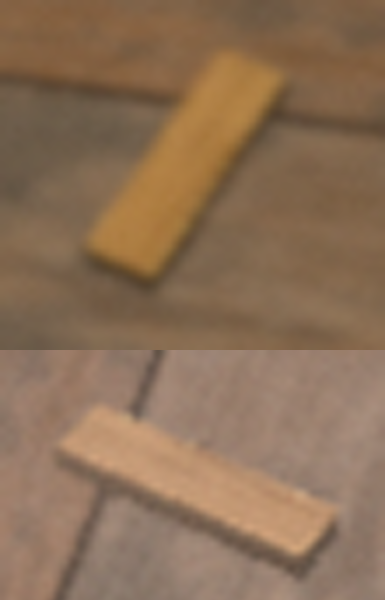

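```bash
cat > seg.py <<'E'
from h import *
def seg(n,im,box,lo,hi,seed=None):
    a,b,c,d=box
    hsv=cv2.cvtColor(im,cv2.COLOR_RGB2HSV)
    m=np.zeros(im.shape[:2],np.uint8);m[b:d,a:c]=cv2.inRange(hsv,lo,hi)[b:d,a:c]
    k,l,st,ce=cv2.connectedComponentsWithStats(m)
    i=1+np.argmax(st[1:,4]);return (l==i).astype(np.uint8)
def rect(n,m,z):
    vs,us=np.nonzero(m)
    P=np.array([onz(n,u,v,z)[:2] for u,v in zip(us,vs)],np.float32)
    (c,s,a)=cv2.minAreaRect(P*1000);return c,s,a,P.mean(0)*1000
E
python3 - <<'E'
from seg import *
s=np.load("pics/side0.npz")["im"];t=np.load("pics/top0.npz")["im"]
for n,im,p in[("top",t,[(211,238),(115,235),(200,228),(225,240)]),("side",s,[(290,230),(275,310),(290,215),(300,245)])]:
    hsv=cv2.cvtColor(im,cv2.COLOR_RGB2HSV)
    for u,v in p:print(n,u,v,hsv[v,u])
E
```

```text
top 211 238 [ 17 159 172]
top 115 235 [ 16 154 176]
top 200 228 [ 15 107  93]
top 225 240 [ 14 105 126]
side 290 230 [ 14 101 196]
side 275 310 [ 13 111 195]
side 290 215 [ 10  73 154]
side 300 245 [ 12  68 162]
```

Run:
```python
from seg import *
s=np.load("pics/side0.npz")["im"];t=np.load("pics/top0.npz")["im"]
for nm,n,im,box,lo,hi in[("strip","top",t,(185,212,240,265),(13,130,135),(25,255,255)),("strip","side",s,(262,210,317,250),(11,84,165),(20,255,255)),
  ("long","top",t,(80,215,150,255),(13,130,135),(25,255,255)),("long","side",s,(250,275,300,350),(11,84,165),(20,255,255)),
  ("jig","top",t,(295,168,345,252),(14,60,150),(28,255,255)),("jig","side",s,(215,145,312,178),(14,60,150),(28,255,255))]:
    m=seg(n,im,box,lo,hi); z=.014 if nm=="jig" else .012
    if nm=="jig": m=cv2.morphologyEx(m,cv2.MORPH_CLOSE,np.ones((3,3)))
    print(nm,n,m.sum(),rect(n,m,z)[:3])
    a,b,c,d=box; v=im.copy(); cs,_=cv2.findContours(m,0,1); 
    k=6; vv=cv2.resize(v[b:d,a:c,::-1],None,fx=k,fy=k,interpolation=0); cv2.drawContours(vv,[((q-[a,b])*k+k//2) for q in cs],-1,(0,0,255),1)
    cv2.imwrite(f"pics/seg_{nm}_{n}.png",vv)
```

```text
strip top 370 ((410.3398132324219, 360.44366455078125), (39.70406723022461, 122.15789794921875), 73.0406265258789)
strip side 316 ((408.05120849609375, 358.12994384765625), (34.378170013427734, 118.85574340820312), 72.35700988769531)
long top 605 ((370.4568176269531, 662.5601806640625), (45.53466796875, 160.37831115722656), 4.960628509521484)
long side 1041 ((370.27587890625, 657.80322265625), (46.44343185424805, 159.73472595214844), 4.486666202545166)
jig top 1750 ((580.3583374023438, 44.22875213623047), (300.52911376953125, 109.44515991210938), 10.445755958557129)
jig side 357 ((572.252685546875, 79.96434020996094), (304.6240234375, 83.71299743652344), 16.425670623779297)
```

```bash
python3 - <<'E'
from seg import *
d=np.load("pics/top0.npz");t=d["im"];dep=d["d"]
g=cv2.cvtColor(t,cv2.COLOR_RGB2HSV).astype(int)
for v in (185,200,215,225,230,235,240):
    print(v,[tuple(g[v,u]) for u in range(299,340,1)][:0], "S:",g[v,298:340,1].tolist());print("   V:",g[v,298:340,2].tolist())
for u in(318,321): print(u,g[222:256,u,1].tolist(),g[222:256,u,2].tolist())
E
cp pics/seg_jig_top.png pics/a.png
```

```text
185 [] S: [44, 41, 57, 97, 115, 114, 113, 112, 116, 118, 122, 119, 118, 88, 44, 17, 3, 51, 133, 171, 125, 48, 28, 79, 103, 104, 100, 103, 108, 111, 107, 103, 86, 59, 38, 33, 32, 32, 35, 33, 27, 32]
   V: [186, 206, 200, 210, 227, 233, 233, 228, 211, 180, 163, 173, 180, 177, 180, 181, 163, 146, 140, 143, 145, 150, 163, 197, 220, 229, 232, 233, 233, 233, 231, 221, 186, 142, 122, 116, 113, 112, 116, 115, 115, 118]
200 [] S: [35, 35, 40, 67, 104, 117, 114, 113, 114, 121, 134, 140, 140, 130, 117, 80, 27, 13, 9, 11, 11, 13, 22, 46, 81, 122, 148, 146, 144, 133, 121, 110, 107, 101, 80, 48, 36, 32, 32, 33, 36, 32]
   V: [216, 202, 190, 184, 205, 227, 233, 232, 226, 205, 183, 178, 173, 171, 165, 147, 143, 157, 162, 163, 164, 175, 193, 195, 163, 121, 114, 150, 188, 214, 225, 231, 227, 206, 166, 132, 120, 120, 118, 122, 120, 120]
215 [] S: [25, 26, 32, 38, 78, 116, 116, 113, 111, 108, 105, 106, 111, 114, 113, 110, 73, 21, 6, 5, 5, 5, 5, 10, 38, 81, 101, 102, 100, 97, 97, 104, 107, 106, 101, 93, 68, 40, 33, 35, 35, 36]
   V: [228, 227, 218, 186, 169, 200, 226, 232, 233, 232, 233, 233, 233, 233, 2
[... 1729 characters left out ...]
, 232, 232, 233, 232, 229, 223, 216, 218, 225, 221, 189, 144, 120, 117]
318 [5, 5, 4, 5, 4, 6, 6, 6, 4, 7, 10, 24, 70, 112, 118, 117, 114, 113, 113, 114, 113, 111, 113, 119, 121, 112, 73, 40, 30, 30, 32, 27, 28, 31] [233, 232, 231, 232, 231, 231, 231, 231, 229, 213, 161, 119, 128, 173, 217, 229, 232, 232, 232, 232, 232, 233, 230, 214, 166, 125, 102, 102, 111, 112, 113, 112, 111, 115]
321 [7, 5, 5, 5, 5, 5, 5, 5, 6, 6, 6, 21, 74, 109, 116, 112, 111, 111, 111, 112, 112, 112, 114, 120, 122, 114, 82, 41, 31, 31, 35, 32, 29, 32] [233, 232, 232, 232, 232, 232, 233, 233, 231, 218, 165, 119, 131, 175, 219, 230, 233, 233, 233, 233, 233, 232, 230, 216, 171, 130, 106, 107, 114, 117, 117, 112, 113, 113]
```

View pics/seg_jig_top.png

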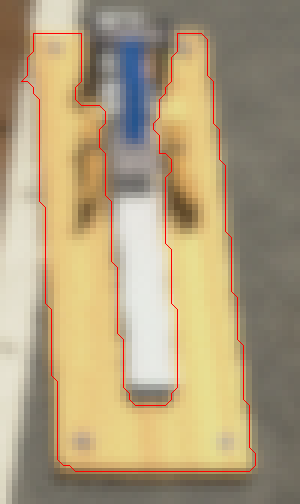

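View pics/seg_jig_side.png

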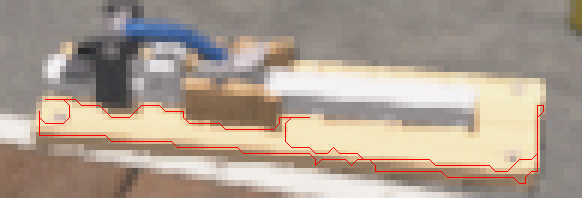

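Run:
```python
from seg import *
d=np.load("pics/top0.npz");t=d["im"]
S=cv2.cvtColor(t,cv2.COLOR_RGB2HSV)[...,1].astype(float)
def cross(r,u0,u1,th,up):
    for u in range(u0,u1):
        a,b=r[u],r[u+1]
        if (up and a<th<=b) or (not up and a>=th>b): return u+(a-th)/(a-b)
L=[];R=[];BL=[];BR=[]
for v in range(206,231):
    r=S[v]; c=int(318+(v-215)*.2)
    l=[u for u in range(c,305,-1) if r[u]<55<=r[u-1]][0]; l=l-1+(r[l-1]-55)/(r[l-1]-r[l])
    rr=cross(r,c,c+15,55,True)
    L.append(onz("top",l,v,.03));R.append(onz("top",rr,v,.03))
for v in range(212,246):
    r=S[v]
    BL.append(onz("top",cross(r,297,310,72,True),v,.014))
    BR.append(onz("top",[u+(r[u]-70)/(r[u]-r[u+1]) for u in range(325,345) if r[u]>=70>r[u+1]][-1],v,.014))
for n,A in(("railL",L),("railR",R),("BL",BL),("BR",BR)):
    A=np.array(A);p=np.polyfit(A[:,0],A[:,1],1);print(n,"ang",np.degrees(np.arctan(p[0])),"y@0.5",np.polyval(p,.5),"rms",np.std(A[:,1]-np.polyval(p,A[:,0])),A[[0,-1],0])
print("rail near end top",onz("top",318,231.7,.03),onz("top",321,231.8,.03))
print("board near top edge",onz("top",318,245.8,.014),onz("top",321,245.9,.014))
print("side rail corners",onz("side",294.3,159.8,.03),onz("side",294,163.5,.03))
print("side board near corners",onz("side",305.7,158.2,.014),onz("side",304.8,171.2,.014),"farleft",onz("side",221.5,161.2,.014))
```

```text
railL ang 9.151763457830487 y@0.5 0.044538947736156395 rms 0.00032234420533571486 [0.57117863 0.47815326]
railR ang 9.335458989111954 y@0.5 0.01804513952435638 rms 0.0003783106757690762 [0.57556763 0.48270127]
BL ang 8.498579945282401 y@0.5 0.08414887697344721 rms 0.000501837551218292 [0.55265781 0.42721926]
BR ang 9.219136702454442 y@0.5 -0.021859607468445744 rms 0.00028513442265656734 [0.57022292 0.44497879]
rail near end top [0.47311094 0.03296336 0.03      ] [0.47432137 0.02375899 0.03      ]
board near top edge [0.43198809 0.02764556 0.014     ] [0.43319495 0.01852698 0.014     ]
side rail corners [0.47379237 0.0190526  0.03      ] [0.46932283 0.04319728 0.03      ]
side board near corners [ 0.44081358 -0.02949723  0.014     ] [0.42642893 0.05570492 0.014     ] farleft [0.72891976 0.08434202 0.014     ]
```

```bash
cat >> h.py <<'E'
from scipy.spatial.transform import Rotation as Ro
def toolR(head):  # tool x down, tool y along heading (deg), z = x cross y
    h=np.radians(head);x=np.array([0,0,-1.]);y=np.array([np.cos(h),np.sin(h),0]);return np.stack([x,y,np.cross(x,y)],1)
def rel(p0,rv0,p1,R1):
    R0=Ro.from_rotvec(rv0).as_matrix()
    return R0.T@(np.asarray(p1)-p0)*100, np.degrees(Ro.from_matrix(R0.T@R1).as_rotvec())
E
python3 - <<'E'
from h import *
from bench import get_state
s=get_state();R=Ro.from_rotvec(s["tool_rot"]).as_matrix();print(R.round(3))
print("y heading",np.degrees(np.arctan2(R[1,1],R[0,1])))
E
```

```text
[[-0.001  0.968  0.252]
 [ 0.002  0.252 -0.968]
 [-1.    -0.    -0.002]]
y heading 14.600849913722362
```

Emit:
jog_arm(targets=[[-6,0,0,0,6,-0.6,8.7],[-6,0,0,0,6,-0.6,8.7],[-6,0,0,0,6,-0.6,8.7],[-6,0,0,0,6,-0.6,8.7]], squeeze=40)

```text
time: 0.6
position: [0.3742, -0.5104, 0.2409]
tool_rot: [0.698, 1.456, -0.697]
ft_force: [0.6, -0.3, -0.8]
grip_width: 0.997
```

```bash
cat >> h.py <<'E'
def sim(p,rv,rows):
    R=Ro.from_rotvec(rv);p=np.array(p,float)
    for r in rows:
        p=p+R.apply(np.array(r[3:6])/100);R=R*Ro.from_rotvec(np.radians(r[:3]))
    return p,R
E
python3 - <<'E'
from h import *
from bench import get_state
s=get_state();p0=s["position"];rv=s["tool_rot"]
az0=np.degrees(np.arctan2(p0[1],p0[0]));r0=np.hypot(*p0[:2]);print(az0,r0)
tgt=np.array([.366,.372,.20]);az1=np.degrees(np.arctan2(tgt[1],tgt[0]));r1=np.hypot(*tgt[:2])
N=18;h1=162.7
R0=Ro.from_rotvec(rv).as_matrix();h0=np.degrees(np.arctan2(R0[1,1],R0[0,1]));print(h0)
rows=[]
for i in range(1,N+1):
    f=i/N;a=np.radians(az0+f*(az1-az0));r=r0+f*(r1-r0);P=[r*np.cos(a),r*np.sin(a),p0[2]+f*(tgt[2]-p0[2])]
    p,R=sim(p0,rv,rows)
    t,w=rel(p,R.as_rotvec(),np.array(P),toolR(h0+f*(h1-h0)))
    rows.append([*w.round(1),*t.round(1)])
for r in rows:print([float(x) for x in r])
E
```

```text
-53.75538064995667 0.6329112264664293
38.79681384090182
[-6.9, -0.0, -0.0, 0.2, 6.1, -0.6]
[-6.9, -0.0, -0.0, 0.3, 6.0, -0.5]
[-6.9, -0.0, -0.0, 0.2, 5.9, -0.4]
[-6.8, -0.0, -0.0, 0.2, 5.9, -0.2]
[-6.9, -0.0, -0.0, 0.2, 5.9, -0.1]
[-6.9, -0.0, -0.0, 0.3, 5.8, 0.1]
[-6.9, -0.0, -0.0, 0.2, 5.7, 0.2]
[-6.9, -0.0, -0.0, 0.2, 5.7, 0.3]
[-6.9, -0.0, -0.0, 0.3, 5.6, 0.4]
[-6.8, -0.0, -0.0, 0.2, 5.5, 0.6]
[-6.9, -0.0, -0.0, 0.2, 5.5, 0.7]
[-6.9, 0.0, -0.0, 0.3, 5.4, 0.7]
[-6.9, 0.0, -0.0, 0.2, 5.3, 0.9]
[-6.9, 0.0, -0.0, 0.2, 5.2, 1.1]
[-6.9, 0.0, -0.0, 0.3, 5.1, 1.1]
[-6.8, 0.0, -0.0, 0.2, 5.1, 1.2]
[-6.9, 0.0, -0.0, 0.2, 5.0, 1.3]
[-6.9, 0.0, -0.0, 0.2, 4.8, 1.4]
```

Possible matches for the strip, by top-view pixel:
- **(211,238):** measures 34–40 × 119–122 mm, the smaller one. Its close crop shows a plain pine strip.
- **(115,235):** measures 46 × 160 mm, the larger look-alike.
- **(118,188):** a square brown offcut.
- **(237,182):** the cork sanding block.

I choose (211,238).

Emit:
jog_arm(targets=[[-6.9,0,0,0.2,6.1,-0.6,8.7],[-6.9,0,0,0.3,6.0,-0.5,8.7],[-6.9,0,0,0.2,5.9,-0.4,8.7],[-6.8,0,0,0.2,5.9,-0.2,8.7],[-6.9,0,0,0.2,5.9,-0.1,8.7],[-6.9,0,0,0.3,5.8,0.1,8.7],[-6.9,0,0,0.2,5.7,0.2,8.7],[-6.9,0,0,0.2,5.7,0.3,8.7],[-6.9,0,0,0.3,5.6,0.4,8.7]])

```text
time: 1.72
position: [0.5757, -0.0416, 0.2201]
tool_rot: [-0.148, 1.566, 0.149]
ft_force: [1.4, 0.7, -0.1]
grip_width: 0.999
```

Emit:
jog_arm(targets=[[-6.8,0,0,0.2,5.5,0.6,8.7],[-6.9,0,0,0.2,5.5,0.7,8.7],[-6.9,0,0,0.3,5.4,0.7,8.7],[-6.9,0,0,0.2,5.3,0.9,8.7],[-6.9,0,0,0.2,5.2,1.1,8.7],[-6.9,0,0,0.3,5.1,1.1,8.7],[-6.8,0,0,0.2,5.1,1.2,8.7],[-6.9,0,0,0.2,5.0,1.3,8.7],[-6.9,0,0,0.2,4.8,1.4,8.7]])

```text
time: 2.85
position: [0.3664, 0.3714, 0.2002]
tool_rot: [-0.984, 1.337, 0.985]
ft_force: [-0.2, 0.8, -0.5]
grip_width: 0.997
```

```bash
cat > look.py <<'E'
import sys
from bench import *
from h import *
def look(tag):
    for n in("side","top"):
        im,d=get_image(n);np.savez(f"pics/{n}{tag}.npz",im=im,d=d)
        cv2.imwrite(f"pics/{n}{tag}.png",im[:,:,::-1])
def crop(n,tag,a,b,c,d,k):
    im=np.load(f"pics/{n}{tag}.npz")["im"];cv2.imwrite(f"pics/c_{n}{tag}.png",cv2.resize(im[b:d,a:c,::-1],None,fx=k,fy=k,interpolation=cv2.INTER_CUBIC))
E
python3 - <<'E'
from look import *
s=get_state();print(s["time"],s["position"],Ro.from_rotvec(s["tool_rot"]).as_matrix().round(3),s["ft_force"],s["joint_positions"])
tgt=np.array([.366,.372,.10]);print(rel(s["position"],s["tool_rot"],tgt,toolR(162.7)))
look("1")
E
```

```text
2.85 [0.36636301 0.37137059 0.2001911 ] [[-0.    -0.955  0.297]
 [-0.     0.297  0.955]
 [-1.     0.    -0.   ]] [-0.24341068  0.77724166 -0.53595839] [ 0.15024559  0.1950178  -1.08633686  1.79431526  0.18092753  1.26058972
  0.28556297]
(array([10.01911238,  0.05131534,  0.05105546]), array([ 0.03963079, -0.00984088, -0.01158646]))
```

View pics/top1.png

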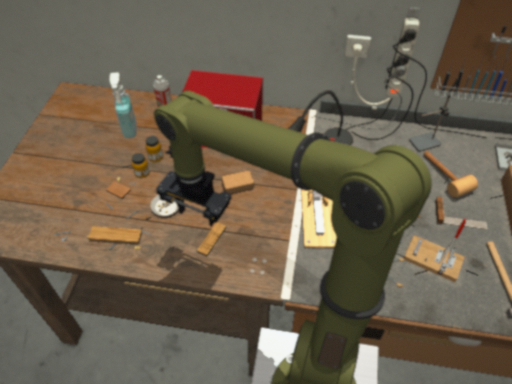

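View pics/side1.png

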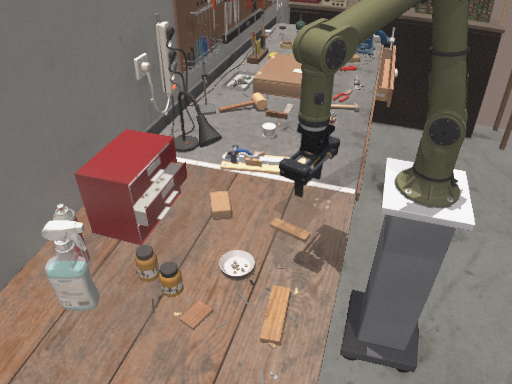

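Emit:
jog_arm(targets=[[0,0,0,5,0,0,6],[0,0,0,5,0,0,6],[0,0,0,4,0.1,0,6],[0,0,0,0,0,0,6]])

```text
time: 3.45
position: [0.3652, 0.3683, 0.0577]
tool_rot: [-0.982, 1.346, 0.982]
ft_force: [-1.1, -0.7, 1.3]
grip_width: 0.705
```

Run:
```python
from look import *
s=get_state();print(s["time"],s["position"],s["ft_force"],s["grip_width"])
look("2")
p=s["position"];print(proj("top",p),proj("side",p),proj("top",p-[0,0,.019]),proj("side",p-[0,0,.019]))
crop("top","2",170,190,250,270,7);crop("side","2",255,180,335,260,7)
```

```text
3.45 [0.36520184 0.36830129 0.05769857] [-1.08957093 -0.69941493  1.31731583] 0.704872443710769
[203.69180793 239.99986914] [304.42535308 221.02778264] [204.22720877 243.49069145] [303.92313189 226.03313304]
```

View pics/c_top2.png

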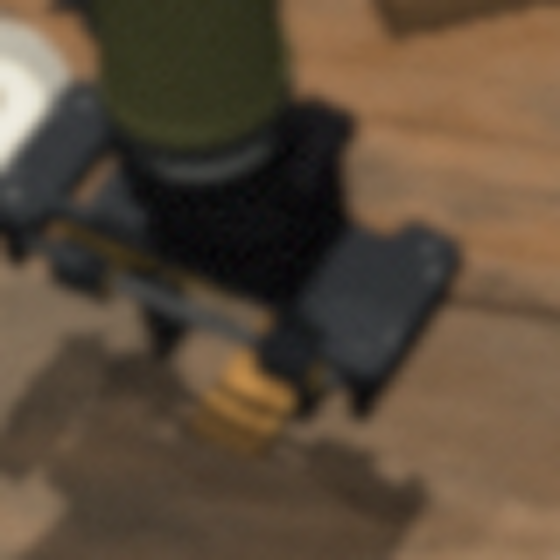

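View pics/c_side2.png

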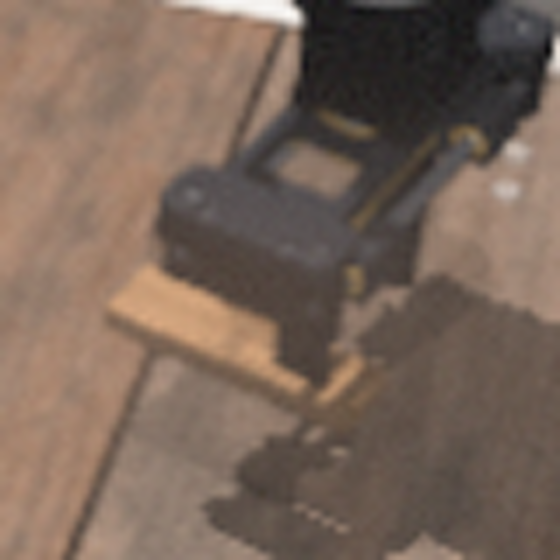

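Run:
```python
from look import *
s=get_state();print(Ro.from_rotvec(s["tool_rot"]).as_matrix().round(4))
print(rel(s["position"],s["tool_rot"],np.array([.367,.370,.0215]),toolR(162.7)))
```

```text
[[ 1.000e-04 -9.536e-01  3.011e-01]
 [ 6.000e-04  3.011e-01  9.536e-01]
 [-1.000e+00  1.000e-04  6.000e-04]]
(array([ 3.9821821 ,  0.00575948, -0.10336   ]), array([-0.2246431 ,  0.03286642, -0.00294908]))
```

Emit:
jog_arm(targets=[[-0.2,0,0,2,0,0,6],[0,0,0,1.5,0,0,6],[0,0,0,0.4,0,0,6],[0,0,0,0,0,0,6],[0,0,0,0,0,0,6]])

```text
time: 4.18
position: [0.3671, 0.371, 0.0219]
tool_rot: [-0.984, 1.336, 0.984]
ft_force: [0.0, -0.4, 0.0]
grip_width: 0.691
```

Emit:
jog_arm(targets=[[0,0,0,0,0,0,4.5],[0,0,0,0,0,0,3],[0,0,0,0,0,0,2.5],[0,0,0,0,0,0,2.5],[0,0,0,0,0,0,2.5]], squeeze=40)

```text
time: 4.8
position: [0.367, 0.3707, 0.0216]
tool_rot: [-0.984, 1.337, 0.984]
ft_force: [0.4, 0.3, 0.7]
grip_width: 0.399
```

Run:
```python
from look import *
s=get_state();print(s["position"],s["ft_force"],s["grip_width"]*87)
look("3")
crop("top","3",170,190,250,270,7);crop("side","3",255,180,335,260,7)
```

```text
[0.36698629 0.37071754 0.02161428] [0.39752099 0.3233916  0.65357493] 34.73780019074088
```

View pics/c_side3.png

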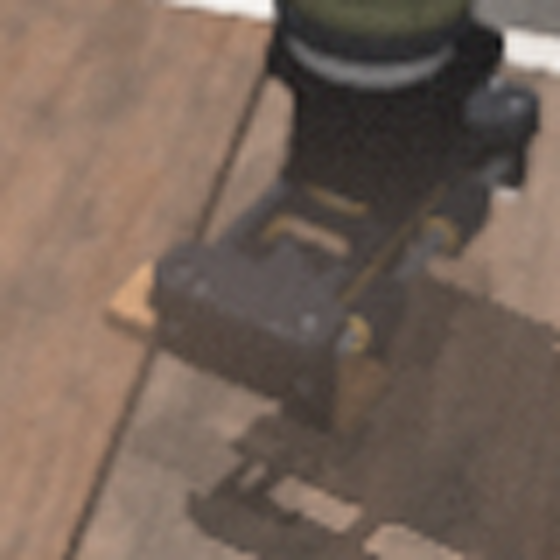

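View pics/c_top3.png

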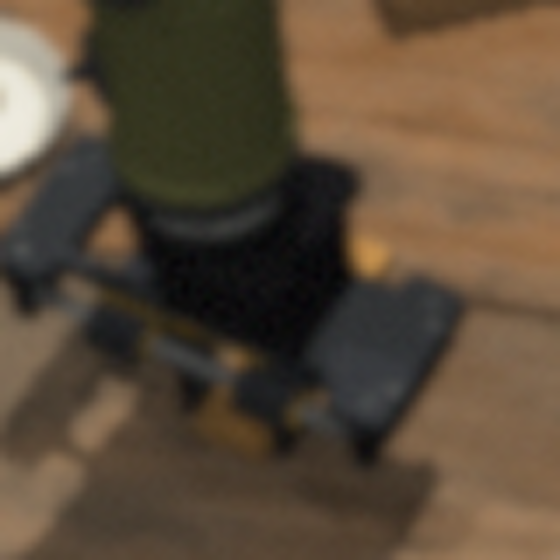

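```bash
cat >> h.py <<'E'
def plan(p0,rv,P1,h1,N,zs=None):
    R0=Ro.from_rotvec(rv).as_matrix();h0=np.degrees(np.arctan2(R0[1,1],R0[0,1]));h1=h0+(h1-h0+180)%360-180
    rows=[]
    for i in range(1,N+1):
        f=i/N;P=np.array(p0)+f*(np.array(P1)-p0)
        p,R=sim(p0,rv,rows);t,w=rel(p,R.as_rotvec(),P,toolR(h0+f*(h1-h0)))
        rows.append([*w.round(1),*t.round(1)])
    for r in rows:print([float(x)+0. for x in r])
E
python3 - <<'E'
from look import *
s=get_state()
p=s["position"]+[0,0,.11]
plan(p,s["tool_rot"],[.4734,.0287,.10],189.3,9)
E
```

```text
[-3.0, 0.0, 0.0, 0.4, -2.3, -3.3]
[-2.9, 0.0, 0.0, 0.3, -2.0, -3.4]
[-3.0, 0.0, 0.0, 0.4, -2.0, -3.5]
[-2.9, 0.0, 0.0, 0.3, -1.7, -3.5]
[-3.0, 0.0, 0.0, 0.4, -1.5, -3.7]
[-2.9, 0.0, 0.0, 0.3, -1.4, -3.8]
[-3.0, 0.0, 0.0, 0.4, -1.1, -3.8]
[-2.9, 0.0, 0.0, 0.3, -1.0, -3.8]
[-3.0, 0.0, 0.0, 0.4, -0.7, -3.9]
```

Emit:
jog_arm(targets=[[0,0,0,-1,0,0,2.5],[0,0,0,-4,0,0,2.5],[0,0,0,-4,0,0,2.5],[0,0,0,-2,0,0,2.5]])

```text
time: 5.4
position: [0.3674, 0.3714, 0.1337]
tool_rot: [-0.984, 1.334, 0.983]
ft_force: [-0.1, -0.6, -0.7]
grip_width: 0.399
```

Emit:
jog_arm(targets=[[-3,0,0,0.4,-2.3,-3.3,2.5],[-2.9,0,0,0.3,-2.0,-3.4,2.5],[-3,0,0,0.4,-2.0,-3.5,2.5],[-2.9,0,0,0.3,-1.7,-3.5,2.5],[-3,0,0,0.4,-1.5,-3.7,2.5],[-2.9,0,0,0.3,-1.4,-3.8,2.5],[-3,0,0,0.4,-1.1,-3.8,2.5],[-2.9,0,0,0.3,-1.0,-3.8,2.5],[-3,0,0,0.4,-0.7,-3.9,2.5],[0,0,0,2,0,0,2.5]])

```text
time: 6.65
position: [0.4742, 0.0249, 0.0796]
tool_rot: [-1.325, 1.131, 1.322]
ft_force: [-0.7, 0.4, -1.2]
grip_width: 0.395
```

Run:
```python
from look import *
s=get_state()
look("4")
s=get_state();R=Ro.from_rotvec(s["tool_rot"]).as_matrix();print(s["time"],s["position"],np.degrees(np.arctan2(R[1,1],R[0,1])),s["ft_force"],s["grip_width"]*87)
crop("top","4",280,160,350,260,6);crop("side","4",210,125,320,185,7)
```

```text
6.75 [0.47075145 0.0280914  0.07752207] -170.787597111912 [-0.43786302  0.03956272 -1.36686797] 34.75882745020761
```

View pics/c_side4.png

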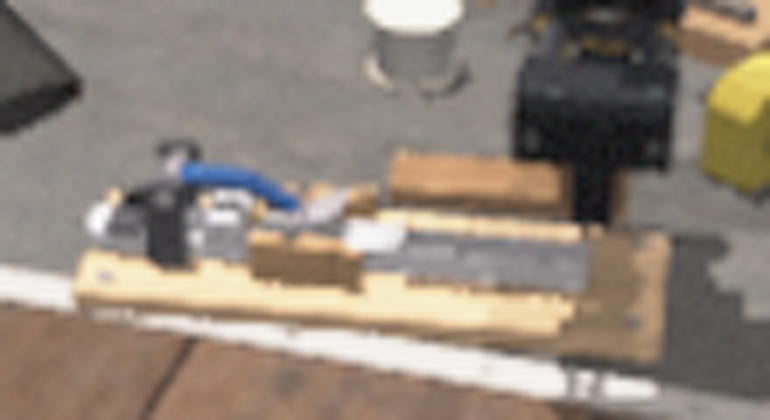

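View pics/c_top4.png

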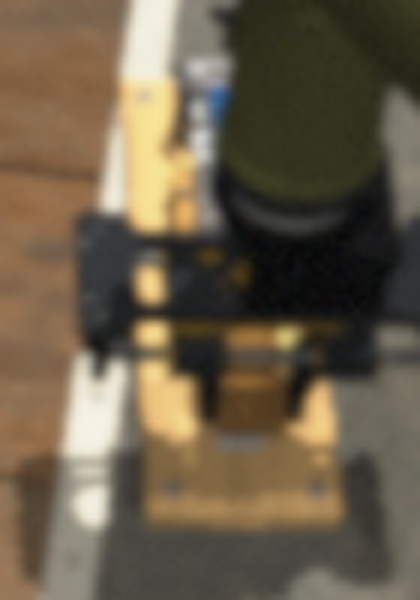

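Run:
```python
from look import *
im=np.load("pics/side4.npz")["im"]
a,b,c,d=255,140,305,172
v=cv2.resize(im[b:d,a:c,::-1],None,fx=15,fy=15,interpolation=0)
for u in range(a,c,5): cv2.putText(v,str(u),((u-a)*15,10),0,.35,(0,0,255),1)
for u in range(b,d,4): cv2.putText(v,str(u),(0,(u-b)*15+12),0,.35,(0,0,255),1)
cv2.imwrite("pics/z4.png",v)
```

```text
(no output)
```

View pics/z4.png

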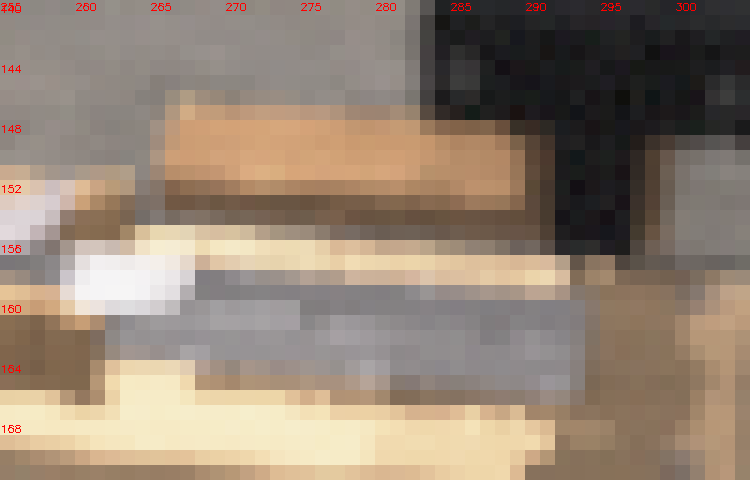

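Run:
```python
from look import *
h=np.radians(9.3);n=np.array([-np.sin(h),np.cos(h)]);e=np.array([np.cos(h),np.sin(h)])
def f(l,u,y,z):
    P=onz("side",u,140+y/15-.5,z);print(l,"lat %.4f along %.4f"%(P[:2]@n,P[:2]@e))
P=np.array([.47075,.02809]);print("TCP lat",P@n,P@e)
f("stripL",270,195,.068);f("stripL",287,209,.068)
f("stripR",270,105,.068);f("stripR",281,107,.068)
f("railR",270,270,.03);f("railR",275,270,.03);f("railR",288,284,.03)
f("railLbot",275,374,.014);f("railLbot",287,390,.014)
f("nose", 264.6+.0,140,.068)
```

```text
TCP lat -0.04835422171054004 0.4691017798332979
stripL lat -0.0327 along 0.5566
stripL lat -0.0354 along 0.4970
stripR lat -0.0736 along 0.5612
stripR lat -0.0786 along 0.5220
railR lat -0.0601 along 0.5588
railR lat -0.0628 along 0.5409
railR lat -0.0635 along 0.4938
railLbot lat -0.0416 along 0.5382
railLbot lat -0.0411 along 0.4949
nose lat -0.0546 along 0.5784
```

Run:
```python
from look import *
im=np.load("pics/top4.npz")["im"]
a,b,c,d=303,212,343,250
v=cv2.resize(im[b:d,a:c,::-1],None,fx=15,fy=15,interpolation=0)
for u in range(a,c,5): cv2.putText(v,str(u),((u-a)*15,10),0,.35,(0,0,255),1)
for u in range(b,d,4): cv2.putText(v,str(u),(0,(u-b)*15+12),0,.35,(0,0,255),1)
cv2.imwrite("pics/zt4.png",v)
D=np.load("pics/top4.npz")["d"];print(D[228:236,313:330].round(3))
```

```text
[[1.439 1.451 1.447 1.445 1.455 1.447 1.446 1.448 1.445 1.449 1.445 1.451
  1.446 1.453 1.447 1.448 1.446]
 [1.451 1.455 1.453 1.448 1.442 1.447 1.442 1.446 1.447 1.446 1.45  1.444
  1.448 1.446 1.443 1.456 1.449]
 [1.453 1.513 1.507 1.441 1.448 1.445 1.446 1.447 1.446 1.451 1.443 1.445
  1.446 1.443 1.442 1.51  1.454]
 [1.499 1.507 1.509 1.451 1.451 1.453 1.448 1.447 1.449 1.45  1.441 1.45
  1.451 1.451 1.444 1.504 1.506]
 [1.507 1.504 1.51  1.454 1.451 1.449 1.455 1.452 1.456 1.452 1.453 1.451
  1.459 1.453 1.505 1.505 1.505]
 [1.5   1.505 1.502 1.499 1.495 1.491 1.492 1.489 1.491 1.492 1.493 1.502
  1.5   1.5   1.502 1.502 1.499]
 [1.501 1.498 1.498 1.498 1.497 1.493 1.493 1.497 1.499 1.494 1.501 1.504
  1.5   1.498 1.498 1.503 1.494]
 [1.498 1.496 1.496 1.494 1.492 1.501 1.494 1.495 1.499 1.492 1.498 1.499
  1.498 1.491 1.497 1.496 1.5  ]]
```

View pics/zt4.png

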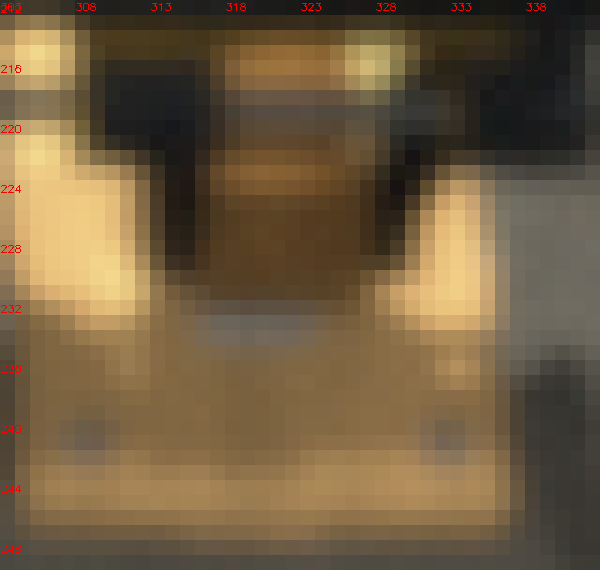

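```bash
cat > cloud.py <<'E'
from look import *
def cloud(n,tag,box):
    D=np.load(f"pics/{n}{tag}.npz")["d"];a,b,c,d=box;c_=CI[n];K=c_["intrinsics"];T=c_["world_from_camera"]
    uu,vv=np.meshgrid(np.arange(a,c),np.arange(b,d));z=D[b:d,a:c].ravel()
    q=cv2.undistortPoints(np.stack([uu.ravel(),vv.ravel()],1).astype(float)[:,None],K,np.array([c_["k1"],0,0,0,0.]))[:,0]
    P=np.stack([q[:,0]*z,-q[:,1]*z,-z],1)@T[:3,:3].T+T[:3,3]
    return uu.ravel()[z>0],vv.ravel()[z>0],P[z>0]
h=np.radians(9.3);N=np.array([-np.sin(h),np.cos(h)]);E=np.array([np.cos(h),np.sin(h)])
def LA(P):return P[:,:2]@N,P[:,:2]@E
E
python3 - <<'E'
from cloud import *
for n,box in(("top",(295,165,345,255)),("side",(210,130,312,185))):
    u,v,P=cloud(n,"0",box);l,a=LA(P)
    print(n)
    for a0 in np.arange(.44,.72,.02):
        s=(a>a0)&(a<a0+.02)
        for nm,z0,z1 in(("rail",.023,.037),("board",.006,.021),("hi",.037,.05)):
            m=s&(P[:,2]>z0)&(P[:,2]<z1)&(l>-.12)&(l<.02)
            if m.sum()>6:print(nm,"%.2f"%a0,m.sum(),"lat min %.4f max %.4f mean %.4f z %.4f"%(np.percentile(l[m],1),np.percentile(l[m],99),l[m].mean(),np.median(P[m,2])),end=" | ")
        print()
E
```

```text
top
board 0.44 164 lat min -0.0970 max -0.0005 mean -0.0482 z 0.0130 | 
rail 0.46 23 lat min -0.0600 max -0.0379 mean -0.0495 z 0.0285 | board 0.46 170 lat min -0.0983 max 0.0009 mean -0.0500 z 0.0128 | 
rail 0.48 37 lat min -0.0610 max -0.0373 mean -0.0492 z 0.0291 | board 0.48 129 lat min -0.0982 max 0.0116 mean -0.0452 z 0.0131 | 
rail 0.50 43 lat min -0.0600 max -0.0373 mean -0.0480 z 0.0279 | board 0.50 115 lat min -0.0985 max -0.0006 mean -0.0495 z 0.0125 | 
rail 0.52 37 lat min -0.0612 max -0.0383 mean -0.0496 z 0.0282 | board 0.52 123 lat min -0.0976 max 0.0111 mean -0.0452 z 0.0132 | 
rail 0.54 37 lat min -0.0594 max -0.0366 mean -0.0475 z 0.0281 | board 0.54 117 lat min -0.0974 max 0.0006 mean -0.0471 z 0.0129 | 
rail 0.56 40 lat min -0.0610 max -0.0376 mean -0.0499 z 0.0285 | board 0.56 108 lat min -0.0978 max 0.0003 mean -0.0488 z 0.0127 | 
rail 0.58 55 lat min -0.0815 max -0.0163 mean -0.0513 z 0.0292 | board 0.58 105 lat min -0.0973 max 0.0043 mean -0.0468 z 0.0134 | hi 0.58 16 lat min -0.0810 max -0.0193 mean -0.0460 z 0.0390 | 
rail 0.60 39 lat min -0.0721 max -0.0207
[... 2446 characters left out ...]
4 53 lat min -0.0952 max 0.0086 mean -0.0185 z 0.0157 | hi 0.64 26 lat min -0.0663 max -0.0260 mean -0.0460 z 0.0419 | 
rail 0.66 24 lat min -0.0702 max -0.0256 mean -0.0434 z 0.0305 | board 0.66 50 lat min -0.0908 max 0.0010 mean -0.0217 z 0.0159 | hi 0.66 19 lat min -0.0702 max -0.0282 mean -0.0462 z 0.0422 | 
rail 0.68 16 lat min -0.0610 max -0.0267 mean -0.0320 z 0.0298 | board 0.68 44 lat min -0.0815 max 0.0003 mean -0.0160 z 0.0150 | hi 0.68 19 lat min -0.0693 max -0.0262 mean -0.0340 z 0.0418 | 
rail 0.70 26 lat min -0.0662 max -0.0359 mean -0.0443 z 0.0333 | board 0.70 50 lat min -0.0435 max 0.0091 mean -0.0189 z 0.0162 | hi 0.70 10 lat min -0.0541 max -0.0353 mean -0.0443 z 0.0418 |
```

Run:
```python
from cloud import *
u,v,P=cloud("side","4",(255,135,292,160));l,a=LA(P)
im=np.load("pics/side4.npz")["im"];hsv=cv2.cvtColor(im,cv2.COLOR_RGB2HSV)
m=(P[:,2]>.045)&(P[:,2]<.085)&(hsv[v,u,2]>80)&(a<.60)
print(m.sum(),np.percentile(l[m],[1,50,99]),np.percentile(a[m],[1,99]))
for a0 in np.arange(.47,.60,.01):
    k=m&(a>a0)&(a<a0+.01)
    if k.sum()>2:print("%.2f"%a0,k.sum(),l[k].min(),l[k].max(),P[k,2].max(),np.median(P[k,2]))
u,v,P=cloud("top","4",(310,222,332,236));l,a=LA(P)
m=(P[:,2]>.045)&(P[:,2]<.085)&(v>=226)
print("top",m.sum(),np.percentile(l[m],[1,50,99]),np.percentile(a[m],[1,99]),np.median(P[m,2]))
```

```text
192 [-0.06910588 -0.04209159 -0.03082194] [0.48659911 0.59932949]
0.48 8 -0.06313702006872995 -0.0344893255573326 0.07335295786846241 0.07084425249692694
0.49 20 -0.06041951883379536 -0.02993043948348031 0.07643436841162166 0.07089018592304641
0.50 20 -0.05907264339968332 -0.03242662832910631 0.07636967782105475 0.07120787650721278
0.51 22 -0.06949986225827025 -0.03182297332048024 0.07427693301207938 0.07175419936140875
0.52 24 -0.0686852747111267 -0.030890592136304823 0.07639702010593896 0.07200481576438289
0.53 22 -0.06871247681280242 -0.03271043669792003 0.07460375987772672 0.07154392637337281
0.54 23 -0.0690669165844542 -0.03090748961903103 0.07419817147439711 0.07019288685469616
0.55 19 -0.0658906488770022 -0.03401154190289671 0.07435520344175872 0.07147357298594381
0.56 22 -0.07298167922675139 -0.031657593599117365 0.07550358761198006 0.07071517675257144
0.57 8 -0.06867759254800049 -0.030127796750791674 0.07445492980764246 0.07163981106749134
0.59 4 -0.06165048391619999 -0.035804988728330336 0.055671186221837976 0.050644097964567425
top 108 [-0.0753248  -0.04958304 -0.02359768] [0.45175618 0.46936528] 0.06544412051695214
```

Emit:
jog_arm(targets=[[0,0,0,1,0,0,2.5],[0,0,0,1,0,0,2.5],[0,0,0,0.3,0,0,2.5],[0,0,0,0,0,0,2.5],[0,0,0,0,0,0,2.5]])

```text
time: 7.38
position: [0.4731, 0.029, 0.0568]
tool_rot: [-1.328, 1.128, 1.327]
ft_force: [0.9, -0.8, -0.3]
grip_width: 0.394
```

Emit:
jog_arm(targets=[[0,0,0,0.3,0,0,2.5],[0,0,0,0,0,0,2.5]])

```text
time: 7.62
position: [0.4727, 0.0288, 0.0534]
tool_rot: [-1.328, 1.128, 1.328]
ft_force: [-0.5, -0.3, -0.9]
grip_width: 0.398
```

Emit:
jog_arm(targets=[[0,0,0,0.1,0,0,2.5],[0,0,0,0,0,0,2.5]])

```text
time: 7.88
position: [0.4728, 0.0289, 0.0525]
tool_rot: [-1.328, 1.128, 1.328]
ft_force: [0.0, -0.2, -1.1]
grip_width: 0.396
```

Emit:
jog_arm(targets=[[0,0,0,0.1,0,0,2.5],[0,0,0,0,0,0,2.5]])

```text
time: 8.12
position: [0.473, 0.0289, 0.0516]
tool_rot: [-1.328, 1.128, 1.328]
ft_force: [-1.8, -0.3, 0.1]
grip_width: 0.398
```

Emit:
jog_arm(targets=[[0,0,0,0.1,0,0,2.5],[0,0,0,0,0,0,2.5]])

```text
time: 8.38
position: [0.473, 0.0289, 0.0515]
tool_rot: [-1.328, 1.129, 1.328]
ft_force: [-4.8, -0.5, 9.6]
grip_width: 0.401
```

Run:
```python
from look import *
s=get_state();R=Ro.from_rotvec(s["tool_rot"]).as_matrix();print(R.round(4));print(s["torque"])
```

```text
[[-5.000e-04 -9.869e-01 -1.616e-01]
 [-1.000e-03 -1.616e-01  9.869e-01]
 [-1.000e+00  7.000e-04 -9.000e-04]]
[ 0.01801839  0.78497102 -0.02659545]
```

Emit:
jog_arm(targets=[[0,0,0,-0.1,0,0,2.5],[0,0,0,0,-0.5,0,2.5],[0,0,0,0,0,0,2.5]])

```text
time: 8.75
position: [0.4786, 0.0298, 0.0516]
tool_rot: [-1.328, 1.127, 1.327]
ft_force: [-0.5, -0.6, 0.8]
grip_width: 0.397
```

Emit:
jog_arm(targets=[[0,0,0,0,-0.5,0,2.5],[0,0,0,0,0,0,2.5]])

```text
time: 9.0
position: [0.4833, 0.0306, 0.0516]
tool_rot: [-1.328, 1.127, 1.327]
ft_force: [0.6, -0.4, 1.9]
grip_width: 0.392
```

Run:
```python
from look import *
look("5");im=np.load("pics/side5.npz")["im"]
a,b,c,d=235,140,297,175
v=cv2.resize(im[b:d,a:c,::-1],None,fx=12,fy=12,interpolation=cv2.INTER_CUBIC);cv2.imwrite("pics/z5.png",v)
from cloud import *
u,v,P=cloud("side","5",(235,135,295,170));l,a=LA(P)
hsv=cv2.cvtColor(im,cv2.COLOR_RGB2HSV)
m=(P[:,2]>.036)&(P[:,2]<.052)
for a0 in np.arange(.48,.66,.01):
    k=m&(a>a0)&(a<a0+.01)
    if k.sum()>2:print("%.2f"%a0,k.sum(),np.percentile(l[k],[3,97]).round(4),np.median(P[k,2]).round(4))
```

```text
0.48 11 [-0.0232 -0.0196] 0.0461
0.49 18 [-0.0595 -0.0185] 0.0427
0.50 16 [-0.0552 -0.0291] 0.0423
0.51 19 [-0.0601 -0.0304] 0.0439
0.52 19 [-0.0633 -0.0307] 0.043
0.53 19 [-0.0635 -0.028 ] 0.0446
0.54 22 [-0.0649 -0.0279] 0.0436
0.55 18 [-0.0592 -0.0279] 0.0443
0.56 19 [-0.0606 -0.0252] 0.0434
0.57 20 [-0.0608 -0.0295] 0.0436
0.58 11 [-0.0779 -0.0182] 0.0426
0.59 16 [-0.0822 -0.0202] 0.0404
0.60 17 [-0.0717 -0.0213] 0.0461
0.61 25 [-0.0783 -0.0229] 0.0423
0.62 22 [-0.0754 -0.0208] 0.0425
0.63 8 [-0.0569 -0.0196] 0.0418
0.64 11 [-0.0626 -0.0247] 0.0419
0.65 15 [-0.0618 -0.0353] 0.0418
0.66 12 [-0.0633 -0.034 ] 0.0415
```

View pics/z5.png

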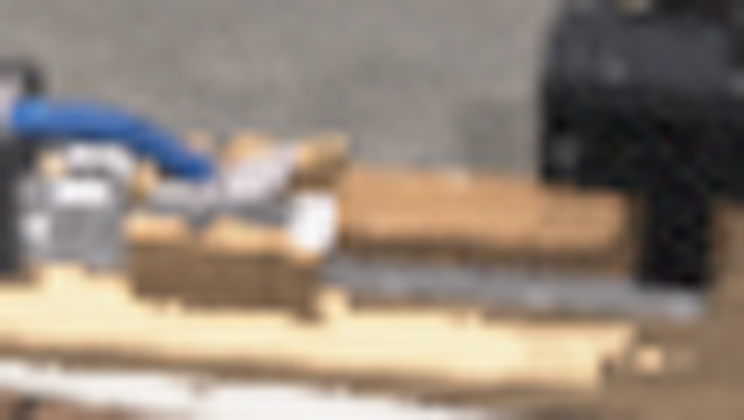

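Emit:
jog_arm(targets=[[0,0,0,0,-0.4,-0.1,2.5],[0,0,0,0,-0.4,0,2.5],[0,0,0,0,0,0,2.5]])

```text
time: 9.48
position: [0.4907, 0.0309, 0.0516]
tool_rot: [-1.328, 1.128, 1.328]
ft_force: [-1.3, 0.3, 4.2]
grip_width: 0.392
```

Emit:
jog_arm(targets=[[0,0,0,0,-0.3,0,2.5],[0,0,0,0,-0.3,0,2.5],[0,0,0,0,0,0,2.5]])

```text
time: 9.85
position: [0.4965, 0.0318, 0.0516]
tool_rot: [-1.328, 1.129, 1.328]
ft_force: [-2.2, -0.4, 5.0]
grip_width: 0.398
```

Emit:
jog_arm(targets=[[0,0,0,0,-0.3,0,2.5],[0,0,0,0,-0.3,0,2.5],[0,0,0,0,0,0,2.5]])

```text
time: 10.22
position: [0.5008, 0.0323, 0.0516]
tool_rot: [-1.326, 1.133, 1.33]
ft_force: [-7.0, -1.2, 10.6]
grip_width: 0.395
```

Emit:
jog_arm(targets=[[0,0,0,-0.05,-0.2,0,2.5],[0,0,0,0,-0.2,0,2.5],[0,0,0,0,0,0,2.5]])

```text
time: 10.6
position: [0.5036, 0.0323, 0.0516]
tool_rot: [-1.326, 1.135, 1.331]
ft_force: [-3.5, -2.1, 3.3]
grip_width: 0.393
```

Emit:
jog_arm(targets=[[0,0,0,0,-0.2,0,2.5],[0,0,0,0,-0.2,0,2.5],[0,0,0,0,0,0,2.5]])

```text
time: 10.98
position: [0.5082, 0.0329, 0.0516]
tool_rot: [-1.326, 1.134, 1.331]
ft_force: [-7.9, -3.2, 9.7]
grip_width: 0.396
```

Emit:
jog_arm(targets=[[0,0,0,-0.05,-0.2,0,2.5],[0,0,0,0,-0.2,0,2.5],[0,0,0,0,0,0,2.5]])

```text
time: 11.35
position: [0.5095, 0.0332, 0.0516]
tool_rot: [-1.323, 1.14, 1.335]
ft_force: [-14.7, -4.9, 14.9]
grip_width: 0.393
```

```bash
cat > st.py <<'E'
from cloud import *
s=get_state();R=Ro.from_rotvec(s["tool_rot"]).as_matrix();p=s["position"];f=s["ft_force"]
print("t",s["time"],"nose jigx %.1f mm"%((p[:2]@E+.1036-.5806)*1000),"lat %.1f"%(p[:2]@N*1000),"z %.1f"%(p[2]*1000),"f along %.1f lat %.1f up %.1f"%(f[:2]@E,f[:2]@N,f[2]),"head %.2f"%np.degrees(np.arctan2(-R[1,1],-R[0,1])),"xaxis",R[:,0].round(4),"grip",s["grip_width"]*87,"tq",s["torque"].round(2))
E
python3 st.py
```

```text
t 11.35 nose jigx 31.1 mm lat -49.6 z 51.6 f along -15.3 lat -2.4 up 14.9 head 9.23 xaxis [-0.0117 -0.0038 -0.9999] grip 34.17378883801751 tq [-0.76  3.12 -0.15]
```

Emit:
jog_arm(targets=[[0,0,0,-0.1,0,0,2.5],[0,0,0,0,-0.1,0,2.5],[0,0,0,0,0,0,2.5]])

```text
time: 11.72
position: [0.5107, 0.0334, 0.0516]
tool_rot: [-1.323, 1.138, 1.334]
ft_force: [-10.6, -3.2, 3.9]
grip_width: 0.394
```

```bash
python3 st.py
```

```text
t 11.725 nose jigx 32.3 mm lat -49.6 z 51.6 f along -11.0 lat -1.5 up 3.9 head 9.24 xaxis [-0.0107 -0.0027 -0.9999] grip 34.238603578371716 tq [-0.6   2.07 -0.14]
```

Emit:
jog_arm(targets=[[0,0,0,0,-0.2,0,2.5],[0,0,0,0,-0.2,0,2.5],[0,0,0,0,0,0,2.5]])

```text
time: 12.1
position: [0.514, 0.0339, 0.0516]
tool_rot: [-1.323, 1.14, 1.335]
ft_force: [-12.7, -4.3, 6.4]
grip_width: 0.398
```

```bash
python3 st.py
```

```text
t 12.1 nose jigx 35.7 mm lat -49.6 z 51.6 f along -13.2 lat -2.2 up 6.4 head 9.24 xaxis [-0.0123 -0.0033 -0.9999] grip 34.58607989386152 tq [-0.67  2.6  -0.11]
```

Emit:
jog_arm(targets=[[0,0,0,-0.05,-0.2,0,2.5],[0,0,0,0,-0.2,0,2.5],[0,0,0,0,0,0,2.5]])

```text
time: 12.48
position: [0.5171, 0.0344, 0.0516]
tool_rot: [-1.322, 1.141, 1.337]
ft_force: [-12.6, -3.9, 5.6]
grip_width: 0.397
```

```bash
python3 st.py
```

```text
t 12.475 nose jigx 38.8 mm lat -49.6 z 51.6 f along -13.1 lat -1.8 up 5.6 head 9.24 xaxis [-0.0141 -0.0035 -0.9999] grip 34.545186400656156 tq [-0.67  2.79 -0.18]
```

Emit:
jog_arm(targets=[[0,0,0,-0.03,-0.2,0,2.5],[0,0,0,0,-0.2,0,2.5],[0,0,0,0,0,0,2.5]])

```text
time: 12.85
position: [0.5209, 0.0353, 0.0517]
tool_rot: [-1.322, 1.141, 1.337]
ft_force: [-9.5, -2.7, 1.7]
grip_width: 0.396
```

```bash
python3 st.py
```

```text
t 12.85 nose jigx 42.7 mm lat -49.4 z 51.7 f along -9.9 lat -1.1 up 1.7 head 9.26 xaxis [-0.014  -0.0032 -0.9999] grip 34.47330118553561 tq [-0.5   1.78 -0.15]
```

Emit:
jog_arm(targets=[[0,0,0,0,-0.2,0,2.5],[0,0,0,0,-0.2,0,2.5],[0,0,0,0,0,0,2.5]])

```text
time: 13.22
position: [0.5279, 0.0364, 0.0523]
tool_rot: [-1.324, 1.135, 1.333]
ft_force: [-5.6, -2.3, 0.4]
grip_width: 0.397
```

```bash
python3 st.py
```

```text
t 13.225 nose jigx 49.8 mm lat -49.4 z 52.3 f along -6.0 lat -1.4 up 0.4 head 9.26 xaxis [-0.0074 -0.0015 -1.    ] grip 34.58108055922296 tq [-0.47  1.27 -0.11]
```

Emit:
jog_arm(targets=[[0,0,0,0.03,-0.1,0,2.5],[0,0,0,0,-0.1,0,2.5],[0,0,0,0,-0.1,0,2.5]])

```text
time: 13.6
position: [0.5306, 0.0368, 0.052]
tool_rot: [-1.324, 1.135, 1.333]
ft_force: [-7.1, -2.5, -0.1]
grip_width: 0.396
```

```bash
python3 st.py
```

```text
t 13.6 nose jigx 52.6 mm lat -49.4 z 52.0 f along -7.4 lat -1.4 up -0.1 head 9.26 xaxis [-0.0079 -0.0017 -1.    ] grip 34.45291119798209 tq [-0.46  1.36 -0.13]
```

Emit:
jog_arm(targets=[[0,0,0,0,-0.1,0,2.5],[0,0,0,0,-0.1,0,2.5]])

```text
time: 13.85
position: [0.5326, 0.0372, 0.052]
tool_rot: [-1.324, 1.135, 1.333]
ft_force: [-6.8, -2.1, 0.1]
grip_width: 0.396
```

```bash
python3 st.py
```

```text
t 13.85 nose jigx 54.6 mm lat -49.4 z 52.0 f along -7.1 lat -0.9 up 0.1 head 9.26 xaxis [-0.008  -0.0016 -1.    ] grip 34.47901845067138 tq [-0.46  1.32 -0.12]
```

Sliding steadily at about 7 N. I'll continue in 1 mm rows.

Emit:
jog_arm(targets=[[0,0,0,0,-0.1,0,2.5],[0,0,0,0,-0.1,0,2.5]])

```text
time: 14.1
position: [0.5345, 0.0374, 0.0519]
tool_rot: [-1.324, 1.135, 1.333]
ft_force: [-7.3, -3.1, -0.2]
grip_width: 0.396
```

Emit:
jog_arm(targets=[[0,0,0,0,-0.1,0,2.5],[0,0,0,0,-0.1,0,2.5]])

```text
time: 14.35
position: [0.5365, 0.0378, 0.0519]
tool_rot: [-1.324, 1.135, 1.333]
ft_force: [-6.4, -1.7, -0.3]
grip_width: 0.396
```

Emit:
jog_arm(targets=[[0,0,0,0,-0.1,0,2.5],[0,0,0,0,-0.1,0,2.5]])

```text
time: 14.6
position: [0.5385, 0.0381, 0.0519]
tool_rot: [-1.324, 1.135, 1.333]
ft_force: [-6.9, -3.0, -0.5]
grip_width: 0.395
```

Emit:
jog_arm(targets=[[0,0,0,0,-0.1,0,2.5],[0,0,0,0,-0.1,0,2.5]])

```text
time: 14.85
position: [0.5405, 0.0384, 0.0519]
tool_rot: [-1.324, 1.135, 1.333]
ft_force: [-7.1, -2.3, -1.0]
grip_width: 0.395
```

Emit:
jog_arm(targets=[[0,0,0,0,-0.1,0,2.5]])

```text
time: 14.98
position: [0.5412, 0.0385, 0.0518]
tool_rot: [-1.324, 1.136, 1.333]
ft_force: [-7.4, -2.8, -0.5]
grip_width: 0.393
```

```bash
python3 st.py
```

```text
t 14.975 nose jigx 63.3 mm lat -49.4 z 51.8 f along -7.8 lat -1.5 up -0.5 head 9.25 xaxis [-0.0087 -0.0018 -1.    ] grip 34.223666401663294 tq [-0.52  1.53 -0.13]
```

Emit:
jog_arm(targets=[[0,0,0,0,-0.1,0,2.5],[0,0,0,0,-0.1,0,2.5]])

```text
time: 15.22
position: [0.5428, 0.0388, 0.0517]
tool_rot: [-1.324, 1.136, 1.334]
ft_force: [-8.4, -2.9, 0.1]
grip_width: 0.4
```

Emit:
jog_arm(targets=[[0,0,0,0,-0.1,0,2.5]])

```text
time: 15.35
position: [0.5437, 0.0389, 0.0517]
tool_rot: [-1.324, 1.137, 1.334]
ft_force: [-8.5, -3.1, 1.2]
grip_width: 0.393
```

Emit:
jog_arm(targets=[[0,0,0,0,-0.1,0,2.5]])

```text
time: 15.48
position: [0.5446, 0.0391, 0.0517]
tool_rot: [-1.323, 1.137, 1.334]
ft_force: [-8.9, -2.5, -0.2]
grip_width: 0.397
```

```bash
python3 st.py
```

```text
t 15.475 nose jigx 66.8 mm lat -49.4 z 51.7 f along -9.2 lat -1.0 up -0.2 head 9.25 xaxis [-0.0098 -0.0021 -1.    ] grip 34.50052052912098 tq [-0.49  1.69 -0.12]
```

Emit:
jog_arm(targets=[[0,0,0,0,-0.1,0,2.5]])

```text
time: 15.6
position: [0.5455, 0.0392, 0.0517]
tool_rot: [-1.323, 1.137, 1.334]
ft_force: [-9.0, -2.1, 0.8]
grip_width: 0.393
```

Emit:
jog_arm(targets=[[0,0,0,0,-0.1,0,2.5]])

```text
time: 15.72
position: [0.5461, 0.0393, 0.0516]
tool_rot: [-1.323, 1.138, 1.335]
ft_force: [-11.2, -3.0, 3.4]
grip_width: 0.395
```

```bash
python3 st.py
```

```text
t 15.725 nose jigx 68.3 mm lat -49.4 z 51.6 f along -11.6 lat -1.2 up 3.4 head 9.25 xaxis [-0.0109 -0.0024 -0.9999] grip 34.34173495247817 tq [-0.57  2.29 -0.14]
```

Force rose by 2.2 N and movement slowed, so this looks like stop contact. I'll check with half-millimetre rows.

Emit:
jog_arm(targets=[[0,0,0,0,-0.05,0,2.5]])

```text
time: 15.85
position: [0.5461, 0.0394, 0.0516]
tool_rot: [-1.323, 1.139, 1.336]
ft_force: [-11.9, -3.8, 4.1]
grip_width: 0.4
```

Emit:
jog_arm(targets=[[0,0,0,0,-0.05,0,2.5]])

```text
time: 15.98
position: [0.5462, 0.0394, 0.0516]
tool_rot: [-1.322, 1.14, 1.336]
ft_force: [-13.1, -3.9, 5.7]
grip_width: 0.396
```

```bash
python3 st.py
```

```text
t 15.975 nose jigx 68.4 mm lat -49.4 z 51.6 f along -13.6 lat -1.7 up 5.7 head 9.25 xaxis [-0.013  -0.003  -0.9999] grip 34.42975783485421 tq [-0.62  2.75 -0.1 ]
```

Emit:
jog_arm(targets=[[0,0,0,-0.04,-0.1,0,2.5],[0,0,0,0,0,0,2.5]])

```text
time: 16.23
position: [0.5462, 0.0394, 0.0516]
tool_rot: [-1.322, 1.141, 1.338]
ft_force: [-14.2, -3.5, 4.0]
grip_width: 0.402
```

```bash
python3 st.py
```

```text
t 16.225 nose jigx 68.4 mm lat -49.4 z 51.6 f along -14.6 lat -1.1 up 4.0 head 9.25 xaxis [-0.015  -0.0034 -0.9999] grip 34.94944666510955 tq [-0.62  2.89 -0.15]
```

Emit:
jog_arm(targets=[[0,0,0,-0.02,0.1,0,2.5],[0,0,0,0,0,0,2.5]])

```text
time: 16.48
position: [0.5462, 0.0394, 0.0517]
tool_rot: [-1.322, 1.139, 1.336]
ft_force: [-10.4, -2.1, 1.1]
grip_width: 0.394
```

```bash
python3 st.py
```

```text
t 16.475 nose jigx 68.4 mm lat -49.4 z 51.7 f along -10.6 lat -0.4 up 1.1 head 9.25 xaxis [-0.0125 -0.0026 -0.9999] grip 34.25102116599928 tq [-0.51  2.15 -0.15]
```

Still fully forward, with only about 10 N on it. I'll open the jaws a little at a time.

Emit:
jog_arm(targets=[[0,0,0,0,0,0,3.8],[0,0,0,0,0,0,4.5],[0,0,0,0,0,0,5.5],[0,0,0,0,0,0,5.5],[0,0,0,0,0,0,5.5]])

```text
time: 17.1
position: [0.5523, 0.0409, 0.0548]
tool_rot: [-1.328, 1.128, 1.327]
ft_force: [0.5, -0.4, -1.0]
grip_width: 0.627
```

```bash
python3 st.py
python3 - <<'E'
from look import *
look("6")
crop("side","6",205,125,315,185,7)
E
```

```text
t 17.1 nose jigx 74.6 mm lat -48.9 z 54.8 f along 0.4 lat -0.5 up -1.0 head 9.30 xaxis [ 6.e-04 -0.e+00 -1.e+00] grip 54.54168471125834 tq [ 0.09 -0.14 -0.03]
```

View pics/c_side6.png

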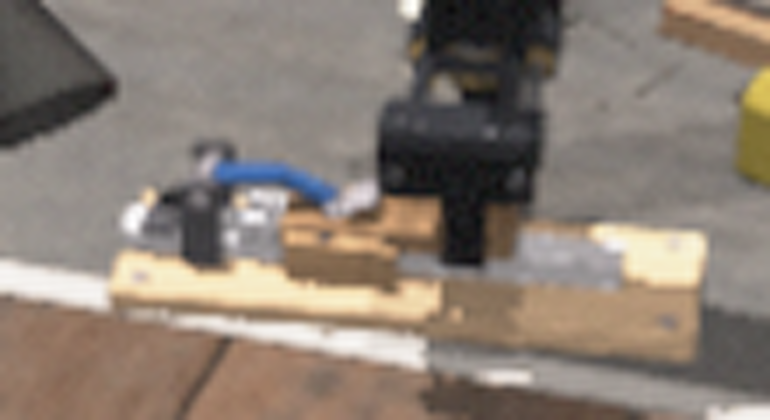

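Emit:
jog_arm(targets=[[0,0,0,-1,0,0,5.5],[0,0,0,-3,0,0,5.5],[0,0,0,-5,0,0,5.5],[0,0,0,-6,0,0,5.5],[0,0,0,-4,0,-4,5.5],[0,0,0,0,0,-6,5.5],[0,0,0,0,0,-6,5.5],[0,0,0,0,0,-6,5.5],[0,0,0,0,0,0,5.5]])

```text
time: 18.32
position: [0.5869, -0.1838, 0.2442]
tool_rot: [-1.321, 1.135, 1.32]
ft_force: [-0.0, 0.6, -0.5]
grip_width: 0.632
```

```bash
python3 st.py
python3 - <<'E'
from cloud import *
look("7")
crop("side","7",205,130,315,185,7);crop("top","7",280,155,360,260,5)
for n,box in(("side",(205,130,315,185)),("top",(290,160,350,255))):
    u,v,P=cloud(n,"7",box);l,a=LA(P);im=np.load(f"pics/{n}7.npz")["im"];hsv=cv2.cvtColor(im,cv2.COLOR_RGB2HSV)
    for a0 in np.arange(.50,.60,.005):
        k=(P[:,2]>.024)&(P[:,2]<.052)&(a>a0)&(a<a0+.005)&(abs(l+.049)<.012)
        if k.sum()>2:print(n,"jig %.0f"%((a0-.5806)*1000),k.sum(),np.median(P[k,2]).round(4),"S",np.median(hsv[v[k],u[k],1]))
E
```

```text
t 18.325 nose jigx 72.4 mm lat -276.2 z 244.2 f along 0.1 lat 0.6 up -0.5 head 8.71 xaxis [-6.0e-04 -1.7e-03 -1.0e+00] grip 54.97979592012019 tq [ 0.14 -0.07 -0.08]
side jig -81 7 0.0305 S 2.0
side jig -76 8 0.0312 S 2.0
side jig -71 6 0.0324 S 1.0
side jig -66 5 0.0319 S 8.0
side jig -61 5 0.031 S 3.0
side jig -56 7 0.0438 S 80.0
side jig -51 6 0.0428 S 106.0
side jig -46 4 0.0453 S 112.0
side jig -41 7 0.0431 S 111.0
side jig -36 6 0.0442 S 109.5
side jig -31 6 0.0434 S 111.5
side jig -26 5 0.0424 S 111.0
side jig -21 6 0.044 S 109.5
side jig -16 5 0.0434 S 111.0
side jig -11 8 0.0439 S 105.5
side jig -6 5 0.0437 S 109.0
side jig -1 5 0.0448 S 110.0
side jig 4 5 0.0449 S 111.0
side jig 9 5 0.0416 S 110.0
side jig 14 4 0.0445 S 105.5
top jig -81 10 0.0275 S 7.0
top jig -76 10 0.0288 S 5.0
top jig -71 9 0.0283 S 6.0
top jig -66 12 0.0273 S 7.5
top jig -61 8 0.0297 S 9.0
top jig -56 20 0.0339 S 69.0
top jig -51 15 0.0343 S 154.0
top jig -46 10 0.042 S 160.0
top jig -41 8 0.0406 S 157.5
top jig -36 9 0.0395 S 158.0
top jig -31 11 0.0398 S 158.0
top jig -26 5 0.0406 S 158.0
top jig -21 12 0.0396 S 158.0
top jig -16 12 0.0409 S 158.0
top jig -11 9 0.0434 S 155.0
top jig -6 10 0.0423 S 156.5
top jig -1 8 0.042 S 155.5
top jig 4 7 0.041 S 156.0
top jig 9 9 0.0395 S 156.0
top jig 14 8 0.0417 S 155.0
```

View pics/c_side7.png

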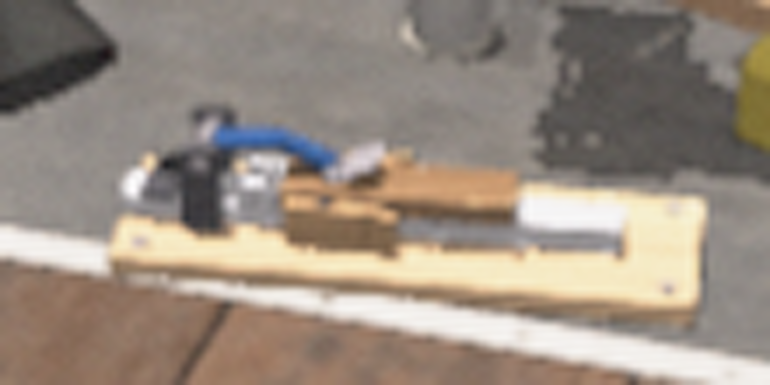

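View pics/c_top7.png

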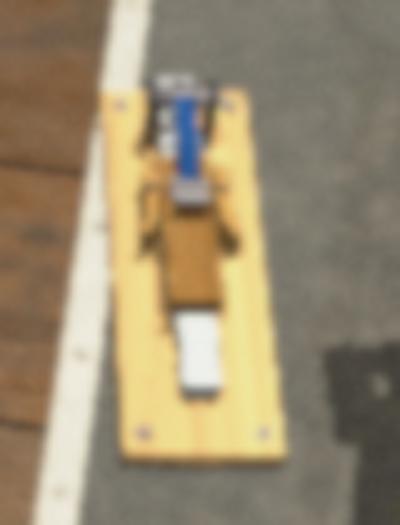

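The strip lies straight on the bed under the lifted shoe. Side crop: tail at about (518,190). Top crop: tail at about (193,305). As a last check on home, I'll feel the tail gently with closed fingers.

Run:
```python
from cloud import *
s=get_state()
P=E*(.5806-.078)+N*(-.049)
plan(s["position"],s["tool_rot"],[*P,.12],189.3,5)
```

```text
[0.0, 0.1, 0.0, 2.5, 1.0, 4.4]
[0.0, 0.0, 0.0, 2.5, 1.0, 4.4]
[0.0, 0.0, 0.0, 2.5, 0.9, 4.4]
[-0.1, 0.0, 0.0, 2.5, 1.0, 4.4]
[0.0, 0.0, 0.0, 2.5, 1.0, 4.4]
```

Emit:
jog_arm(targets=[[0,0,0,2.5,1,4.4,3],[0,0,0,2.5,1,4.4,0],[0,0,0,2.5,0.9,4.4,0],[0,0,0,2.5,1,4.4,0],[0,0,0,2.5,1,4.4,0],[0,0,0,0,0,0,0],[0,0,0,0,0,0,0],[0,0,0,0,0,0,0]], squeeze=10)

```text
time: 19.42
position: [0.5044, 0.0324, 0.1204]
tool_rot: [-1.328, 1.128, 1.326]
ft_force: [0.1, -0.9, -0.0]
grip_width: 0.003
```

```bash
python3 st.py
python3 - <<'E'
from cloud import *
s=get_state()
P=E*(.5806-.078)+N*(-.049)
print(rel(s["position"],s["tool_rot"],[*P,.054],toolR(189.25)))
E
```

```text
t 19.425 nose jigx 26.0 mm lat -49.5 z 120.4 f along -0.0 lat -0.9 up -0.0 head 9.25 xaxis [ 1.4e-03 -5.0e-04 -1.0e+00] grip 0.2936294360384083 tq [ 0.05 -0.12 -0.02]
(array([6.64139483, 0.05157939, 0.05934384]), array([-0.00222396, -0.03976992,  0.07763098]))
```

Emit:
jog_arm(targets=[[0,0,0,3,0,0,0],[0,0,0,2.5,0,0,0],[0,0,0,1.1,0,0,0],[0,0,0,0,0,0,0],[0,0,0,0,0,0,0]])

```text
time: 20.05
position: [0.5046, 0.0329, 0.0546]
tool_rot: [-1.329, 1.127, 1.326]
ft_force: [-0.1, 0.4, 0.7]
grip_width: 0.003
```

Emit:
jog_arm(targets=[[0,0,0,0,-0.5,0,0],[0,0,0,0,-0.4,0,0],[0,0,0,0,0,0,0],[0,0,0,0,0,0,0]])

```text
time: 20.55
position: [0.5124, 0.0345, 0.0536]
tool_rot: [-1.328, 1.128, 1.328]
ft_force: [0.5, 0.3, -0.1]
grip_width: 0.009
```

```bash
python3 st.py
```

```text
t 20.55 nose jigx 34.2 mm lat -48.8 z 53.6 f along 0.5 lat 0.2 up -0.1 head 9.31 xaxis [-3.e-04 -0.e+00 -1.e+00] grip 0.785141166734285 tq [ 0.08 -0.15  0.02]
```

Emit:
jog_arm(targets=[[0,0,0,0,-0.1,0,0],[0,0,0,0,-0.1,0,0],[0,0,0,0,-0.1,0,0],[0,0,0,0,-0.1,0,0],[0,0,0,0,-0.1,0,0]])

```text
time: 21.18
position: [0.5175, 0.0352, 0.0536]
tool_rot: [-1.328, 1.128, 1.328]
ft_force: [-0.3, 0.8, -1.3]
grip_width: 0.006
```

Emit:
jog_arm(targets=[[0,0,0,0,-0.1,0,0]])

```text
time: 21.3
position: [0.5181, 0.0353, 0.0535]
tool_rot: [-1.327, 1.129, 1.328]
ft_force: [-1.9, 0.2, 1.2]
grip_width: 0.006
```

Emit:
jog_arm(targets=[[0,0,0,0,-0.1,0,0]])

```text
time: 21.42
position: [0.5182, 0.0353, 0.0534]
tool_rot: [-1.327, 1.131, 1.33]
ft_force: [-5.7, -0.9, 3.5]
grip_width: 0.006
```

Emit:
jog_arm(targets=[[0,0,0,0,-0.1,0,0]])

```text
time: 21.55
position: [0.5184, 0.0354, 0.0532]
tool_rot: [-1.326, 1.132, 1.331]
ft_force: [-8.0, -0.7, 5.8]
grip_width: 0.006
```

```bash
python3 st.py
```

```text
t 21.55 nose jigx 40.3 mm lat -48.9 z 53.2 f along -8.0 lat 0.6 up 5.8 head 9.30 xaxis [-0.0048 -0.0013 -1.    ] grip 0.49556265926650106 tq [-0.15  1.55 -0.01]
```

Emit:
jog_arm(targets=[[0,0,0,-0.05,-0.1,0,0]])

```text
time: 21.68
position: [0.5184, 0.0354, 0.0533]
tool_rot: [-1.325, 1.134, 1.332]
ft_force: [-7.7, -2.1, 3.6]
grip_width: 0.004
```

Emit:
jog_arm(targets=[[0,0,0,-0.03,-0.1,0,0]])

```text
time: 21.8
position: [0.5185, 0.0354, 0.0532]
tool_rot: [-1.325, 1.136, 1.334]
ft_force: [-9.3, -0.8, 5.4]
grip_width: 0.004
```

```bash
python3 st.py
```

```text
t 21.8 nose jigx 40.4 mm lat -48.9 z 53.2 f along -9.3 lat 0.7 up 5.4 head 9.30 xaxis [-0.0087 -0.0021 -1.    ] grip 0.33096881283784224 tq [-0.21  2.12  0.08]
```

Emit:
jog_arm(targets=[[0,0,0,-0.03,-0.1,0,0]])

```text
time: 21.92
position: [0.5185, 0.0354, 0.0533]
tool_rot: [-1.324, 1.137, 1.335]
ft_force: [-11.8, -1.6, 5.9]
grip_width: 0.003
```

Emit:
jog_arm(targets=[[0,0,0,-0.03,-0.1,0,0]])

```text
time: 22.05
position: [0.5186, 0.0354, 0.0533]
tool_rot: [-1.323, 1.139, 1.337]
ft_force: [-14.8, -1.1, 7.0]
grip_width: 0.008
```

```bash
python3 st.py
```

```text
t 22.05 nose jigx 40.5 mm lat -48.9 z 53.3 f along -14.8 lat 1.3 up 7.0 head 9.29 xaxis [-0.0128 -0.0029 -0.9999] grip 0.7106277172271941 tq [-0.39  2.98  0.01]
```

It didn't give at 15 N, well above the 7–9 N it takes to slide, so the strip is against the stop. Now I'll back off and clear away.

Emit:
jog_arm(targets=[[0,0,0,0,0.3,0,0],[0,0,0,0,0.6,0,0],[0,0,0,0,1,0,0],[0,0,0,-2,0.5,0,0],[0,0,0,-5,0,0,0],[0,0,0,-6,0,0,0],[0,0,0,-5,0,-5,0],[0,0,0,0,0,-6,0],[0,0,0,0,0,-6,0],[0,0,0,0,0,-4,0]])

```text
time: 23.3
position: [0.5336, -0.1727, 0.2296]
tool_rot: [-1.327, 1.13, 1.324]
ft_force: [-0.1, 0.2, -0.3]
grip_width: 0.006
```

Emit:
jog_arm(targets=[[0,0,0,0,0,0,0],[0,0,0,0,0,0,0],[0,0,0,0,0,0,0],[0,0,0,0,0,0,0]])

```text
time: 23.8
position: [0.5338, -0.1678, 0.2295]
tool_rot: [-1.33, 1.127, 1.329]
ft_force: [-0.2, 0.7, -0.5]
grip_width: 0.008
```

```bash
python3 st.py
python3 - <<'E'
from cloud import *
look("8")
crop("side","8",205,130,315,185,7)
for n,box in(("side",(205,130,315,185)),("top",(290,160,350,255))):
  for t in "78":
    u,v,P=cloud(n,t,box);l,a=LA(P);im=np.load(f"pics/{n}{t}.npz")["im"];S=cv2.cvtColor(im,cv2.COLOR_RGB2HSV)[...,1]
    k=(P[:,2]>.022)&(P[:,2]<.055)&(a>.5806-.06)&(a<.5806-.0)&(abs(l+.049)<.012)&(S[v,u]>60)
    print(n,t,"tail jig",((np.percentile(a[k],[1,5])-.5806)*1000).round(1),k.sum())
a=np.load("pics/side0.npz")["im"];b=np.load("pics/side8.npz")["im"]
d=np.abs(a.astype(int)-b).max(2);cv2.imwrite("pics/diff.png",(d>40).astype(np.uint8)*255)
E
```

```text
t 23.8 nose jigx 22.7 mm lat -251.8 z 229.5 f along -0.0 lat 0.7 up -0.5 head 9.42 xaxis [ 4.e-04 -6.e-04 -1.e+00] grip 0.7028783457576867 tq [ 0.07 -0.06 -0.06]
side 7 tail jig [-52.1 -51. ] 56
side 8 tail jig [-52.1 -50.6] 60
top 7 tail jig [-54.1 -51.4] 110
top 8 tail jig [-54.7 -53.2] 107
```

View pics/side8.png

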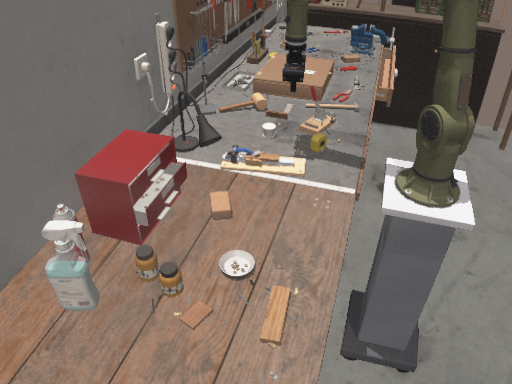

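View pics/c_side8.png

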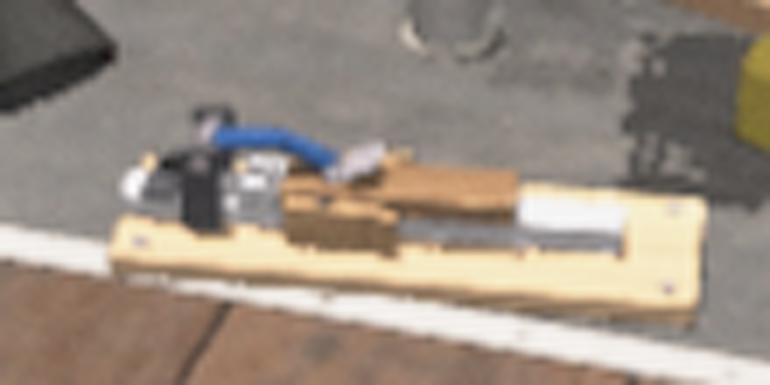

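View pics/diff.png

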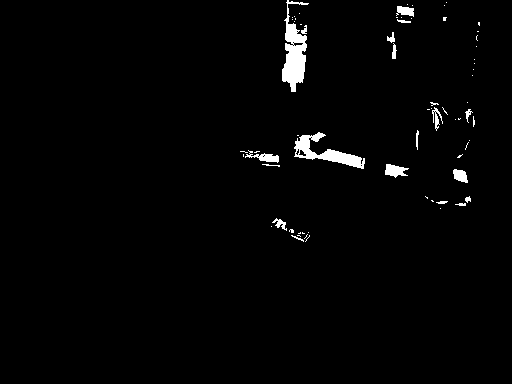

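The side view shows the strip in the jig: tail at crop (518,190), shoe lifted onto it. The difference image shows only the arm, its shadow and the strip changed, and the arm touches nothing. Handing in.

```bash
python3 -c "
from bench import *
print(close_job())"
```

```text
the job is handed in; nothing more can be done
None
```

The smaller pine strip (35 × 120 mm) is loaded in the jig under the blue hold-down and against the end stop. The job was handed in at about 24 s of the 58 s allowed.

**Loading:** I gripped the strip near its tail, set it on the bed by feel, and slid it between the cheeks and under the hold-down. Passing the lip took up to about 15 N, and sliding then took about 7 N. From a nose position of about jig x = 62 mm the force crept up as the ejector pin went in. At about 68.4 mm (face position from arm readings) the strip met the stop. I eased it to 14.6 N in total there, relaxed to about 10 N and let go.

**Last checks:**
- **Home:** After letting go I pressed on the tail with closed fingers. It gave no more than about 0.5 mm up to 15 N, well above the sliding force.
- **Staying put:** Pictures before and after that push put the tail at jig −52 mm in the side view, matching the arm's −51.6. The top view read −54 to −55, a 2–3 mm disagreement I put down to calibration and edge blur.
- **Bystanders:** A before-and-after comparison of the side view showed only the arm, its shadow and the strip changed. The arm touches nothing.
- **Not seen:** The ejector pin is hidden in both views, so that it is pushed in follows only from the forces and positions.

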